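# Hold the eyewash valve in the green with the mug out of its way

### The arm

A 6-joint arm with a two-finger parallel gripper is mounted at the origin on the work surface. World frame = base frame: x ahead of the robot, y to its left, z up, the work surface at z = 0. Lengths are in mm, angles in rad, forces in N, time in s.
With the tool pointing down it reaches from about 350 to 975 mm from the base axis. Payload 7.1 kg.
Tool frame: the origin (TCP) lies midway between the tips of the shut fingers; the grasp point (between the pads) lies ctrl.tcp_to_grasp behind it (ctrl.tcp_to_grasp is the distance from the TCP to the grasp point, in mm); z points along the fingers, y is the direction in which the jaws open and shut (so a half turn about z gives the same grasp; the last joint's range is limited). The gripper opens to 88 mm and grips with 3 to 60 N. Pads are 20 mm wide; open, the fingers measure 115 mm over their backs; the gripper's body (75 mm by 178 mm) begins 61 mm behind the grasp point.
Start: joints at [-1.248, 0.423, 1.63, -0, 1.089, -0.019], TCP at [209.507, -588.822, 222.675] pointing down, gripper open.
Joint ranges: [-3, 3], [-0.9, 2.11], [0.09, 2.58], [-1.31, 4.45], [0.11, 2.69], [-2.54, 2.54]. Speed limits (rad/s): [2.39, 2.39, 3.01, 3.14, 3.14, 3.14].

### API

Orientations are given as a rotation vector (axis times angle).
In Python, from workcell import ctrl gives the robot as it stands.
- The arm moves only by the tool play_rows, never from a script. Its argument "increments" is text: rows parted by semicolons, each of 5 numbers parted by spaces: the opening, from 0 (shut) to 1 (fully open), then the shift along the world's x, y, z in m, then the turn about the world's z in degrees. A call has 1 to 20 rows; each row shifts and turns the commanded pose from where the row before left it; what a row does not reach is not made up. A row lasts 1/10 s, in which the tool goes at most 50 mm and 8.59 degrees, less where a joint would pass 70% of its speed; a pose out of reach is approached as far as the arm can. A call is refused whole if a number of a shift passes 0.05 or a number of a turn 8.59, either way. A call with a gripper value outside its range is refused whole. The fingers move at their own pace and stop on an object; the grip force is fixed at half the most. Time passes only in rows, so rows that do not move let the fingers close. It gives the time, the measured TCP pose, the force and the opening at its end, in the units of the state.
- ctrl.get_obs(): the state, without advancing time (a new reading comes with each control period).
- ctrl.get_image(name): name is "scene" or "top" or "wrist"; returns a dict with "img" (420x560x3 uint8, red, green, blue), "range_z" (420x560 float32, mm along the optical axis (not along the pixel's ray), 0 where there is no reading), "vertical_fov" (degrees; the focal length in pixels is half the picture's height over the tangent of half this angle, whatever the lens; pixels are square), "cx", "cy" (the principal point, pixels), "origin" and "attitude" of the camera in the world. Camera axes: x right, y down, z forward; pixel columns grow to the right and rows downward; lengths in mm; the calibration is good to about 2 mm. The wrist camera is an equidistant fisheye: a pixel r from the principal point sees the ray r / f radians off the axis. A picture is of the moment at which its call begins.
- ctrl.close_job(): hands the job in, once; it reports no verdict.
The state is a dict: "t": time; "qpos": joint angles; "qvel": joint speeds; "joint_torque": joint torques, N m; "ee_pos": TCP position; "orientation": TCP orientation; "ft_force": force on the tool from outside, world axes, zero at the start; "moment": the same for the moment, N m; "width": finger opening in mm.
Only numpy, scipy, OpenCV 4.12 (cv2) and the standard library are available. Lean on these libraries where they do the work, as an engineer would, in place of code of your own. Each camera call takes 0.05 s, during which the arm holds its last target. There are 200 camera calls.

### The job

I want to look at the nozzles of the eyewash, whose water is shut off: first pick up the steel mug that blocks the valve lever and set it down upright on the round cork mat (do not drop it, and do not open the valve before the mug is there). Then swing the spring-return lever by its orange grip until its bar stands over the green band of the dial, never into the red, and finish while still holding it there with the fingers, since it springs back when let go. Leave the ice pack, medicine cup and dropper bottle where they are.

Things in the scene. Friction and masses are not known exactly. Their poses are not given: they have to be found in the camera images.
- eyewash: Tabletop eyewash, fixed. Origin on the shelf (z 0) below the lever's upright pivot axis; -x points roughly to the robot. Brass valve (radius 30), white dial disc (radius 92, top 50 high), base plate x -70 to 130, y -80 to 80, 8 high. At x 200 a green bowl (radius 100, rim 94 high) with two nozzles, yellow caps 127 high.
- valve (a joint): Valve lever: 0 shut (rest), grows anticlockwise from above, stop 1.25 rad. At q its steel bar (10 wide, top 66 high, 170 long) points from the pivot along (-cos(q-0.68), -sin(q-0.68)) in the eyewash's x, y. Over green: 0.52 to 0.84 (middle 0.68); red above. The spring pulls back to 0, at the grip 2.5 N at 0, 7.5 N at 0.68.
- green_mark (a point): Middle of the green band on top of the dial: 74 from the pivot axis along the eyewash's -x, 51 above the shelf. The band runs from radius 59 to 89 and 0.16 rad to either side of here; the red band follows it anticlockwise.
- lever_grip (a point): Centre of the top of the lever's grip, an upright orange cylinder, diameter 22, on the bar's outer end 170 from the pivot axis, from 58 to 128 above the shelf; this point is at 128. Can be pinched from above or pushed sideways; fixed to the bar.
- mug: Stainless steel mug, outer diameter 62 at the rim, 85 high, wall 3, about 0.13 to 0.25 kg, standing on the shelf in the lever's way, between the grip and the green position. Origin at the centre of its underside, z up; its handle sticks out along its +y axis, so the body can be gripped along its x axis.
- mat: Round cork mat, fixed, diameter 120, 5 thick; origin at the centre of its underside, on the shelf. It lies to the left or to the right of the eyewash; the ice pack lies on the other side.
- ice_pack: Hard blue ice pack lying flat, 110 x 75 x 24 high, origin at the centre of its underside. To be left alone.
- medicine_cup: White plastic medicine cup, diameter 38, 36 high, origin at the centre of its underside. To be left alone.
- dropper: Empty amber glass dropper bottle with black cap and rubber bulb, diameter 32, 97 high, standing; origin at the centre of its underside. To be left alone.
Not all that is in view belongs to the job. What is shaped like the mug but black, blue or purple is not meant.

How it is judged (in metres and radians):
On the way, in this order (a step that is already met when the one before it is completed fails the run):
1. the mug stands upright on the cork mat, let go, with the valve still shut (horizontal distance between mug and mat below 0.035 m and height (world z) of mug below 0.009 m and angle between mug's own z axis and vertical below 0.1 rad and contact force between the fingers and mug below 0.1 N and linear speed of mug below 0.02 m/s and value of joint valve below 0.3 rad), for 0.2 s.
2. the fingers hold the lever in the green band (value of joint valve between 0.51 and 0.85 rad and contact force between the fingers and eyewash above 2 N), for 0.3 s.
At the end, for the whole second after the job is handed in: The fingers still hold the lever (more than 2 N) steady in the green band (0.51 to 0.85 rad), and the mug stands upright and at rest on the cork mat, its centre within 35 mm of the mat's, not touched by the lever (all of step 2 and velocity of joint valve between -0.1 and 0.1 rad/s and contact force between mug and eyewash below 0.1 N and horizontal distance between mug and mat below 0.035 m and height (world z) of mug below 0.009 m and angle between mug's own z axis and vertical below 0.1 rad and linear speed of mug below 0.02 m/s); the arm keeps its last pose, push and grip.
It fails at once if the lever is opened past 0.3 rad before the mug stands on the mat (value of joint valve above 0.3 rad and horizontal distance between mug and mat above 0.04 m).
It fails at once if the lever goes into the red (beyond 0.9 rad) (value of joint valve above 0.9 rad).
It fails at once if the mug is dropped (height (world z) of mug above 0.035 m and contact force between the fingers and mug below 0.05 N).
It fails at once if the mug is tipped over (angle between mug's own z axis and vertical above 0.8 rad).
It fails at once if the ice pack, medicine cup or dropper bottle is disturbed (moved 20 mm or tipped) (distance of any of ice_pack, medicine_cup, dropper from where it was at the start of the episode above 0.02 m or angle between any of medicine_cup, dropper's own z axis and vertical above 0.5 rad).
It also fails if it takes over 58 s, if anything falls off the work surface, if the arm or the gripper's body presses on something with over 40 N, if the wrist force passes 120 N, or if a joint passes its speed limit or range.

## Working session

There is one attempt and no reset: what is moved stays moved. The work goes in short steps, Python scripts to look and compute and a tool call to move; the robot and the scene stay as the last step left them, time stands still between calls to the robot, and variables do not carry over. Pictures are saved under pics/ and viewed, on a budget of 10 in all, crops included, one or two more only if the job needs it, and the job is handed in when it is done.

Besides the shell and the picture viewer there is one more tool, called after ">>>" by a JSON object that holds its "fn" and its "kwargs". play_rows: Moves the arm, as the interface text tells. Its arguments: {"type":"object","properties":{"increments":{"type":"string"}},"required":["increments"]}

```bash
mkdir -p pics
cat > h.py <<'E'
import numpy as np, cv2
from scipy.spatial.transform import Rotation as R
from workcell import ctrl
def rot(a):
    a=np.array(a,float)
    return a if a.shape==(3,3) else R.from_rotvec(a).as_matrix()
def cloud(d):
    h,w=d["img"].shape[:2]; f=h/2/np.tan(np.radians(d["vertical_fov"])/2)
    u,v=np.meshgrid(np.arange(w),np.arange(h)); z=d["range_z"]
    P=np.stack([(u-d["cx"])/f*z,(v-d["cy"])/f*z,z],-1)
    return P@rot(d["attitude"]).T+np.array(d["origin"])
def save(d,n): cv2.imwrite("pics/"+n,d["img"][:,:,::-1])
E
python3 - <<'E'
from h import *
import pickle
o=ctrl.get_obs(); print(o, ctrl.tcp_to_grasp)
for n in("top","scene"):
    d=ctrl.get_image(n); save(d,n+".png"); print(n,d["vertical_fov"],d["cx"],d["cy"],d["origin"],d["attitude"],(d["range_z"]>0).mean())
    pickle.dump(dict(d),open(n+".pkl","wb"))
E
```

```text
{'t': 0.0, 'qpos': array([-1.24801247e+00,  4.23857255e-01,  1.63069109e+00,  1.67820487e-06,
        1.08858068e+00, -1.89943099e-02]), 'qvel': array([-9.10059597e-05,  1.49029757e-03, -7.80786216e-04,  2.60527853e-04,
        6.41052172e-04, -8.47030781e-05]), 'joint_torque': array([-1.54664940e-03, -5.44627082e+01, -2.73670185e+01,  6.43603038e-02,
        2.29661143e-02, -1.37086245e-04]), 'ee_pos': array([ 209.3285288 , -588.31299136,  221.8910133 ]), 'orientation': array([-3.09433549e+00, -5.33995174e-01,  3.62682552e-04]), 'ft_force': array([-0.33273893, -0.0335794 , -0.1167092 ]), 'moment': array([ 0.01624462, -0.01531392, -0.00873454]), 'width': 87.67386795220881} 18.700000000000003
top 48.559773385030525 276.39248046665716 209.18503551206018 [4.24445188e+02 4.57611761e-01 1.16624183e+03] [-2.16163619  2.11442979 -0.12870789] 0.9958503401360544
scene 54.435185328507586 282.5675767645136 206.90409805712451 [1118.37494658   82.06883534  769.64980079] [-1.69403138 -1.97501457  0.68098451] 0.995671768707483
```

View pics/top.png

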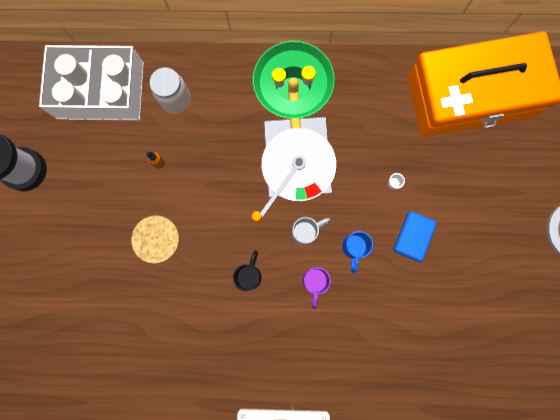

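View pics/scene.png

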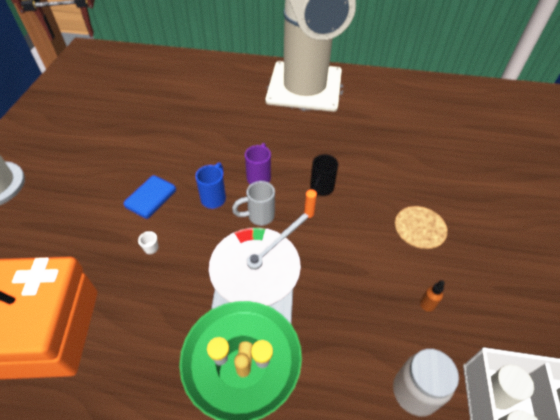

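The top view (up is +x, left is +y) shows the steel mug at (306,230) with its handle to the right. The mat is at (155,240), the orange grip at (257,216) and the pivot at (298,162). Decoy mugs are black (248,277), purple (316,281) and blue (358,245). The scene view agrees.

Run:
```python
from h import *
import pickle
d=pickle.load(open("top.pkl","rb")); P=cloud(d); hsv=cv2.cvtColor(d["img"],cv2.COLOR_RGB2HSV)
H,S,V=[hsv[...,i].astype(int) for i in range(3)]
vv,uu=np.mgrid[:420,:560]
def win(u0,u1,v0,v1): return (uu>=u0)&(uu<u1)&(vv>=v0)&(vv<v1)
def st(n,m):
    p=P[m]; print(n,m.sum(),np.median(p,0).round(1),"min",p.min(0).round(1),"max",p.max(0).round(1))
def circ(n,m):
    pts=np.argwhere(m)[:,::-1]; 
    p=P[m][:,:2]; (c,r)=cv2.minEnclosingCircle(p.astype(np.float32)); print(n,"circle",np.round(c,1),round(r,1))
Z=P[...,2]
m=win(128,184,212,266)&(S>90)&(V>120); st("mat",m); circ("mat",m)
m=win(286,336,210,250)&(Z>15); st("mug",m)
rim=m&(Z>78); st("rim",rim); circ("rim",rim)
hd=win(286,336,210,250)&(Z>15)&(Z<75)&(uu>318); st("handle",hd)
m=win(245,270,205,228)&(S>150)&(V>180)&(Z>60); st("grip",m); circ("grip",m&(Z>110))
m=win(255,345,120,205)&(abs(Z-50)<5)&(S<60); st("dial",m); circ("dial",m)
m=win(290,325,180,205)&(H>40)&(H<80)&(S>100); st("green",m)
m=win(290,325,180,205)&((H<8)|(H>172))&(S>100); st("red",m)
m=win(288,310,152,172)&(Z>60); st("piv",m)
for n,w in dict(black=(230,265,245,295),purple=(300,335,262,310),blue=(340,378,228,275),cup=(385,410,170,192),ice=(390,440,205,265),drop=(142,165,147,170)).items():
    m=win(*w)&(Z>8); st(n,m)
    if n in("black","purple","blue"): m&=Z>78; circ(n,m)
```

```text
mat 3000 [509.  328.8   3.1] min [424.4   0.5  -8.2] max [ 578.3  406.5 1166.2]
mat circle [500.2 203.5] 216.7
mug 322 [545.8 -52.4  72.4] min [ 424.4 -100.4   15.9] max [5.6440e+02 5.0000e-01 1.1662e+03]
rim 126 [527.3 -41.4  84.4] min [424.4 -72.9  78.2] max [5.6140e+02 5.0000e-01 1.1662e+03]
rim circle [491.7 -26.5] 72.5
handle 55 [552.  -87.6  69.7] min [ 542.1 -100.4   16.6] max [564.4 -75.6  74.3]
grip 68 [555.5  69.8 127.8] min [546.3  60.6 123.7] max [565.1  78.9 132.4]
grip circle [555.8  69.9] 10.2
dial 3598 [702.8 -23.1  50.1] min [ 605.9 -115.2   45. ] max [788.9  64.8  55. ]
dial circle [696.9 -25.6] 92.3
green 105 [623.4 -30.5  51.4] min [611.2 -45.   46.3] max [637.1 -20.4  57.4]
red 163 [631.7 -59.3  51. ] min [611.7 -81.3  45.7] max [649.3 -42.1  57.8]
piv 172 [692.7 -23.6  68.8] min [673.8 -41.   61.1] max [712.5  -4.9  80.4]
black 346 [425.4  84.4  70.7] min [387.3   0.5   8. ] max [ 480.7  121.8 1166.2]
black circle [419.5  61.1] 60.8
purple 314 [401.3 -70.4  71.6] min [ 348.7 -101.6    8. ] max [4.4430e+02 5.0000e-01 1.1662e+03]
purple circle [417.2 -50.6] 51.5
blue 470 [ 492.2 -163.6   63.2] min [ 424.4 -198.3    8. ] max [5.2890e+02 5.0000e-01 1.1662e+03]
blue circle [469.9 -97.5] 108.0
cup 140 [ 667.  -271.5   28.7] min [ 424.4 -286.5    8. ] max [6.7990e+02 5.0000e-01 1.1662e+03]
ice 1398 [ 525.7 -313.2   23.7] min [ 424.4 -366.7    8. ] max [6.0100e+02 5.0000e-01 1.1662e+03]
drop 213 [698.8 326.7  52.9] min [424.4   0.5   8.4] max [ 720.5  346.5 1166.2]
```

Run:
```python
from h import *
import pickle
d=pickle.load(open("top.pkl","rb")); P=cloud(d); ok=d["range_z"]>0; hsv=cv2.cvtColor(d["img"],cv2.COLOR_RGB2HSV)
H,S,V=[hsv[...,i].astype(int) for i in range(3)]
vv,uu=np.mgrid[:420,:560]; Z=P[...,2]
def win(u0,u1,v0,v1): return (uu>=u0)&(uu<u1)&(vv>=v0)&(vv<v1)&ok
def circ(n,m):
    p=P[m]; c,r=cv2.minEnclosingCircle(p[:,:2].astype(np.float32)); print(n,m.sum(),"circle",np.round(c,1),round(r,1),"mean",p.mean(0).round(1))
circ("mat",win(128,184,212,266)&(S>90)&(V>120)&(abs(Z-5)<6))
mug=win(286,336,210,250)
circ("rim",mug&(Z>78))
h=mug&(Z>15)&(Z<75)&(uu>318); p=P[h]; print("handle",p.mean(0).round(1), p[p[:,1].argmin()].round(1))
circ("dial",win(255,345,120,205)&(abs(Z-50)<3)&(S<60))
circ("piv",win(280,316,150,180)&(Z>67))
for n,w in dict(black=(230,265,245,295),purple=(300,335,262,310),blue=(340,378,228,275)).items(): circ(n,win(*w)&(Z>78))
circ("green",win(290,325,180,205)&(H>40)&(H<80)&(S>100))
o=ctrl.get_obs(); M=rot(o["orientation"]); print("tool y",M[:,1].round(3),np.degrees(np.arctan2(M[1,1],M[0,1])))
```

```text
mat 2580 circle [509.9 329.3] 97.7 mean [508.9 329.7   3.7]
rim 117 circle [530.8 -43.3] 31.0 mean [530.9 -44.   84.1]
handle [552.5 -88.   59.4] [ 556.  -100.4   58.9]
dial 3035 circle [696.3 -25.4] 91.7 mean [702.3 -25.4  50.1]
piv 147 circle [681.7 -14.5] 34.8 mean [690.2 -22.1  71. ]
black 118 circle [425.   89.2] 37.9 mean [417.6  92.2  84.8]
purple 117 circle [412.2 -71.3] 32.7 mean [413.9 -72.5  84.8]
blue 127 circle [ 493.2 -168.7] 36.7 mean [ 499.7 -168.8   84. ]
green 105 circle [623.7 -31.5] 16.5 mean [623.2 -31.1  51.2]
tool y [ 0.335 -0.942 -0.001] -70.41774761832644
```

>>> {"fn": "play_rows", "kwargs": {"increments": "1 .016 .027 0 4.77;1 .016 .027 0 4.77;1 .016 .027 0 4.77;1 .016 .027 0 4.77;1 .016 .027 0 4.77;1 .016 .027 0 4.77;1 .016 .027 0 4.77;1 .016 .027 0 4.77;1 .016 .027 0 4.77;1 .016 .027 0 4.77;1 .016 .027 0 4.77;1 .016 .027 0 4.77;1 .016 .027 0 4.77;1 .016 .027 0 4.77;1 .016 .027 0 4.77;1 .016 .027 0 4.77;1 .016 .027 0 4.77;1 .016 .027 0 4.77;1 .016 .027 0 4.77;1 .016 .027 0 4.77"}}

```text
t: 2.1
ee_pos: [529.8, -47.6, 222.4]
orientation: [-1.683, -2.652, 0.001]
ft_force: [0.4, 0.0, -0.2]
width: 87.9
```

Run:
```python
from h import *
d=ctrl.get_image("wrist"); save(d,"w1.png"); o=ctrl.get_obs(); print(o["ee_pos"],o["t"])
h,w=420,560; f=h/2/np.tan(np.radians(d["vertical_fov"])/2)
u,v=np.meshgrid(np.arange(w),np.arange(h)); x=u-d["cx"];y=v-d["cy"]; r=np.hypot(x,y)+1e-9; t=r/f
z=d["range_z"]; k=np.tan(t)/r*z
P=np.stack([x*k,y*k,z],-1)@rot(d["attitude"]).T+np.array(d["origin"])
m=(z>0)&(t<1.3)&(abs(P[...,2]-85)<5)&(np.hypot(P[...,0]-531,P[...,1]+44)<50)
p=P[m]; print(m.sum(),cv2.minEnclosingCircle(p[:,:2].astype(np.float32)),p.mean(0))
```

```text
[532.07436911 -44.70999292 222.64575433] 2.15
716 ((531.321533203125, -43.933349609375), 31.08423614501953) [531.20784773 -44.44575085  84.83006471]
```

View pics/w1.png

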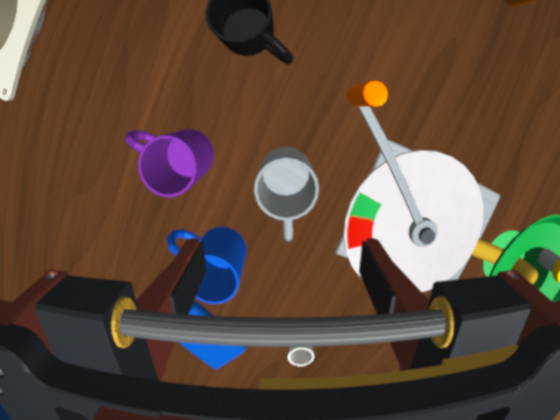

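The wrist view shows the steel mug at (286,188), its handle straight down the image and square to the jaws. Nothing stands beside it where the fingers go, so I'm descending.

>>> {"fn": "play_rows", "kwargs": {"increments": "1 0 0 0 0;1 0 0 0 0;1 0 0 0 0;1 0 0 -.03 0;1 0 0 -.03 0;1 0 0 -.03 0;1 0 0 0 0;1 0 0 0 0;1 0 0 0 0"}}

```text
t: 3.05
ee_pos: [530.5, -49.4, 134.2]
orientation: [1.688, 2.647, 0.002]
ft_force: [1.1, -0.3, 0.6]
width: 87.9
```

>>> {"fn": "play_rows", "kwargs": {"increments": "1 .001 .005 0 0;1 0 0 -.02 0;1 0 0 -.02 0;1 0 0 -.02 0;1 0 0 -.02 0;1 0 0 -.008 0;1 0 0 0 0;1 0 0 0 0;1 0 0 0 0"}}

```text
t: 3.95
ee_pos: [531.4, -43.9, 45.8]
orientation: [1.687, 2.648, 0.001]
ft_force: [-0.4, -0.4, -0.3]
width: 87.8
```

>>> {"fn": "play_rows", "kwargs": {"increments": "0.55 0 0 0 0;0.55 0 0 0 0;0.55 0 0 0 0;0.55 0 0 0 0;0.55 0 0 0 0;0.55 0 0 0 0;0.55 0 0 0 0;0.55 0 0 0 0;0.55 0 0 0 0;0.55 0 0 0 0"}}

```text
t: 4.95
ee_pos: [531.0, -43.8, 44.9]
orientation: [1.688, 2.649, 0.001]
ft_force: [1.5, 0.4, 4.7]
width: 60.8
```

>>> {"fn": "play_rows", "kwargs": {"increments": "0.4 0 0 0 0;0.4 0 0 0 0;0.4 0 0 .01 0;0.4 0 0 .01 0;0.4 0 0 .01 0;0.4 0 0 .02 0;0.4 0 0 .02 0;0.4 0 0 .02 0;0.4 0 0 .03 0;0.4 0 0 .03 0;0.4 0 0 0 0;0.4 0 0 0 0;0.4 0 0 0 0"}}

```text
t: 6.25
ee_pos: [529.4, -43.7, 193.6]
orientation: [-1.687, -2.648, 0.002]
ft_force: [-0.6, -0.1, -2.6]
width: 60.7
```

Run:
```python
from h import *
d=ctrl.get_image("scene"); save(d,"s2.png"); o=ctrl.get_obs(); print(o["ee_pos"],o["ft_force"],o["width"])
```

```text
[529.33050436 -43.70946614 193.3470876 ] [-1.05925667  0.49132799 -2.51741715] 60.73644511630792
```

View pics/s2.png

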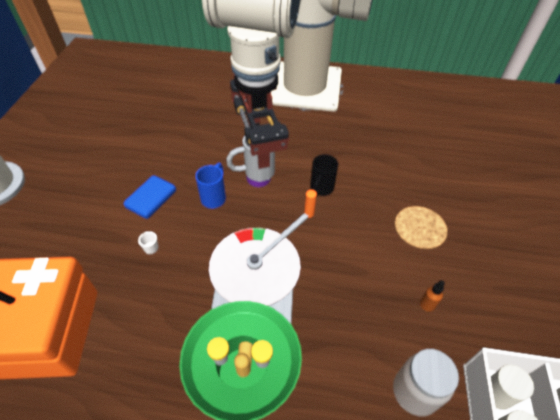

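The scene view shows the mug held upright at (258,160), about 150 mm up, with nothing else moved. I'm carrying it to the mat, keeping to the robot's side of the lever grip.

>>> {"fn": "play_rows", "kwargs": {"increments": "0.4 -.01 .01 0 0;0.4 -.015 .015 0 0;0.4 -.015 .02 0 0;0.4 0 .02 0 0;0.4 0 .02 0 0;0.4 0 .02 0 0;0.4 0 .02 0 0;0.4 0 .02 0 0;0.4 0 .02 0 0;0.4 0 .02 0 0;0.4 0 .02 0 0;0.4 0 .02 0 0;0.4 0 .02 0 0;0.4 .005 .02 0 0;0.4 .005 .02 0 0;0.4 .005 .02 0 0;0.4 .005 .02 0 0;0.4 0 .02 0 0;0.4 0 .018 0 0;0.4 0 .01 0 0"}}

```text
t: 8.3
ee_pos: [510.2, 331.0, 194.4]
orientation: [-1.687, -2.65, 0.0]
ft_force: [-0.2, 0.4, -1.9]
width: 60.7
```

>>> {"fn": "play_rows", "kwargs": {"increments": "0.4 0 0 0 0;0.4 0 0 0 0;0.4 0 0 0 0;0.4 0 0 0 0"}}

```text
t: 8.7
ee_pos: [510.5, 328.5, 194.7]
orientation: [1.689, 2.649, -0.0]
ft_force: [-0.1, -0.7, -2.6]
width: 60.8
```

Run:
```python
from h import *
o=ctrl.get_obs(); print(o["ee_pos"],o["ft_force"],o["width"])
d=ctrl.get_image("scene"); P=cloud(d); hsv=cv2.cvtColor(d["img"],cv2.COLOR_RGB2HSV)
# lowest grey points of mug near TCP, and mat
m=(d["range_z"]>0)&(np.hypot(P[...,0]-o["ee_pos"][0],P[...,1]-o["ee_pos"][1])<45)&(P[...,2]>100)&(P[...,2]<200)
p=P[m]; print(m.sum(),p.min(0),p.max(0))
```

```text
[510.54478626 328.45049216 194.74872337] [-0.13784008 -0.71867844 -2.64295819] 60.758225373720606
618 [479.51236751 290.21126487 149.39857665] [550.09254033 357.03851376 199.96131092]
```

>>> {"fn": "play_rows", "kwargs": {"increments": "0.4 0 0 -.02 0;0.4 0 0 -.02 0;0.4 0 0 -.02 0;0.4 0 0 -.02 0;0.4 0 0 -.02 0;0.4 0 0 -.02 0;0.4 0 0 -.01 0;0.4 0 0 -.006 0;0.4 0 0 -.004 0;0.4 0 0 0 0;0.4 0 0 0 0;0.4 0 0 0 0;0.4 0 0 0 0"}}

```text
t: 10.05
ee_pos: [510.8, 329.4, 55.3]
orientation: [1.688, 2.649, 0.001]
ft_force: [-0.5, -0.0, -2.9]
width: 60.7
```

>>> {"fn": "play_rows", "kwargs": {"increments": "0.4 0 0 -.001 0;0.4 0 0 -.001 0;0.4 0 0 -.001 0;0.4 0 0 0 0;0.4 0 0 0 0;0.4 0 0 0 0"}}

```text
t: 10.65
ee_pos: [510.5, 329.2, 51.6]
orientation: [-1.688, -2.649, 0.0]
ft_force: [-0.8, -0.0, -2.9]
width: 60.6
```

>>> {"fn": "play_rows", "kwargs": {"increments": "0.4 0 0 -.001 0;0.4 0 0 0 0;0.4 0 0 -.001 0;0.4 0 0 0 0;0.4 0 0 0 0;0.4 0 0 0 0"}}

```text
t: 11.25
ee_pos: [510.6, 329.2, 49.9]
orientation: [1.688, 2.649, 0.0]
ft_force: [-1.2, -0.8, 3.1]
width: 60.7
```

Contact: the vertical force went from -2.9 to +3.1 N. I'm releasing the mug and rising straight up.

>>> {"fn": "play_rows", "kwargs": {"increments": "0.75 0 0 0 0;0.85 0 0 0 0;1 0 0 0 0;1 0 0 0 0;1 0 0 0 0;1 0 0 0 0;1 0 0 0 0;1 0 0 0 0;1 0 0 .01 0;1 0 0 .02 0;1 0 0 .03 0;1 0 0 .03 0;1 0 0 .03 0;1 0 0 .03 0;1 0 0 .01 0;1 0 0 0 0;1 0 0 0 0;1 0 0 0 0"}}

```text
t: 13.05
ee_pos: [509.6, 328.6, 207.9]
orientation: [-1.688, -2.648, 0.004]
ft_force: [-0.2, 0.1, -0.0]
width: 87.6
```

```bash
cat >> h.py <<'E'
def wcloud(d):
    h,w=420,560; f=h/2/np.tan(np.radians(d["vertical_fov"])/2)
    u,v=np.meshgrid(np.arange(w),np.arange(h)); x=u-d["cx"];y=v-d["cy"]; r=np.hypot(x,y)+1e-9
    z=d["range_z"]; k=np.tan(np.minimum(r/f,1.4))/r*z
    return np.stack([x*k,y*k,z],-1)@rot(d["attitude"]).T+np.array(d["origin"])
E
python3 - <<'E'
from h import *
d=ctrl.get_image("wrist"); save(d,"w3.png"); o=ctrl.get_obs(); print(o["ee_pos"],o["t"],o["width"])
P=wcloud(d); ok=d["range_z"]>0
m=ok&(abs(P[...,2]-90)<4)&(np.hypot(P[...,0]-510,P[...,1]-329)<50); p=P[m]
print("rim",m.sum(),cv2.minEnclosingCircle(p[:,:2].astype(np.float32)),p.mean(0),np.percentile(p[:,2],[5,95]))
hsv=cv2.cvtColor(d["img"],cv2.COLOR_RGB2HSV)
m=ok&(abs(P[...,2]-5)<6)&(hsv[...,1]>90)&(hsv[...,2]>120)&(np.hypot(P[...,0]-510,P[...,1]-329)<75); p=P[m]
print("mat",m.sum(),cv2.minEnclosingCircle(p[:,:2].astype(np.float32)))
E
```

```text
[509.64752664 328.65557082 207.88289825] 13.1 87.83302437419844
rim 775 ((510.21905517578125, 328.9027404785156), 31.096755981445312) [509.80895992 328.21579306  90.0054529 ] [87.08407519 91.54440522]
mat 7866 ((509.9905090332031, 328.9953918457031), 74.9937744140625)
```

View pics/w3.png

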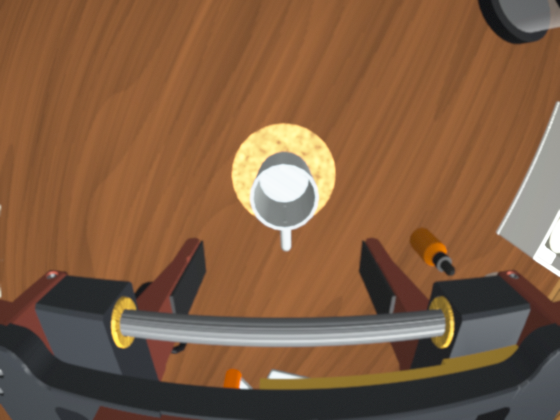

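The wrist view shows the mug upright at the middle of the mat: rim circle (510.2, 328.9) against mat (510, 329). Next is the lever grip.

>>> {"fn": "play_rows", "kwargs": {"increments": "1 .003 -.017 0 2;1 .003 -.017 0 2;1 .003 -.017 0 2;1 .003 -.017 0 2;1 .003 -.017 0 2;1 .003 -.017 0 2;1 .003 -.017 0 2;1 .003 -.017 0 2;1 .003 -.017 0 2;1 .003 -.017 0 2;1 .003 -.017 0 2;1 .003 -.017 0 2;1 .003 -.017 0 2;1 .003 -.017 0 2;1 .003 -.017 0 2;1 0 0 0 0;1 0 0 0 0;1 0 0 0 0;1 0 0 0 0"}}

```text
t: 15.0
ee_pos: [555.3, 74.9, 209.5]
orientation: [-0.944, -2.996, 0.0]
ft_force: [0.0, 0.3, -0.0]
width: 87.7
```

```bash
cat > g.py <<'E'
from h import *
d=ctrl.get_image("wrist"); o=ctrl.get_obs(); print(o["ee_pos"],o["ft_force"],o["t"],o["width"])
P=wcloud(d); ok=d["range_z"]>0; hsv=cv2.cvtColor(d["img"],cv2.COLOR_RGB2HSV)
m=ok&(abs(P[...,2]-128)<4)&(hsv[...,1]>150)&(hsv[...,2]>150)&(np.hypot(P[...,0]-690,P[...,1]+20)<200); p=P[m]
if len(p): print("grip",m.sum(),cv2.minEnclosingCircle(p[:,:2].astype(np.float32)),p.mean(0))
M=rot(o["orientation"]); print("jaw deg",np.degrees(np.arctan2(M[1,1],M[0,1])))
E
python3 g.py
```

```text
[555.33590922  74.87933607 209.54576641] [0.50186237 0.2646106  0.43350376] 15.05 88.09131115266554
grip 541 ((556.2945556640625, 68.8841552734375), 10.67970085144043) [555.64278852  69.45560135 128.19749985]
jaw deg 55.01890861269616
```

>>> {"fn": "play_rows", "kwargs": {"increments": "1 .001 -.005 0 0;1 0 0 -.02 0;1 0 0 -.02 0;1 0 0 -.02 0;1 0 0 -.02 0;1 0 0 -.02 0;1 0 0 -.015 0;1 0 0 -.008 0;1 0 0 0 0;1 0 0 0 0;1 0 0 0 0"}}

```text
t: 16.15
ee_pos: [557.2, 69.2, 87.5]
orientation: [0.945, 2.995, 0.001]
ft_force: [-0.5, -0.6, -0.5]
width: 87.6
```

>>> {"fn": "play_rows", "kwargs": {"increments": "0.1 0 0 0 0;0.1 0 0 0 0;0.1 0 0 0 0;0.1 0 0 0 0;0.1 0 0 0 0;0.1 0 0 0 0;0.1 0 0 0 0;0.1 0 0 0 0;0.1 0 0 0 0;0.1 0 0 0 0;0.1 0 0 0 0;0.1 0 0 0 0"}}

```text
t: 17.35
ee_pos: [556.6, 69.3, 86.7]
orientation: [0.945, 2.996, 0.0]
ft_force: [0.4, 1.8, -1.3]
width: 21.6
```

Run:
```python
import numpy as np
q=np.linspace(0,0.68,16); a=np.arctan2(95,-140.7)+q
p=170*np.c_[np.cos(a),np.sin(a)]; print(np.diff(p,axis=0).round(1).tolist()); print(p[-1]+[696.5,-25.5], np.degrees(.68/15))
```

```text
[[-4.2, -6.5], [-3.9, -6.7], [-3.6, -6.8], [-3.2, -7.0], [-2.9, -7.1], [-2.6, -7.3], [-2.3, -7.4], [-1.9, -7.5], [-1.6, -7.5], [-1.3, -7.6], [-0.9, -7.7], [-0.6, -7.7], [-0.2, -7.7], [0.1, -7.7], [0.5, -7.7]]
[527.12996866 -40.12164435] 2.597408671259732
```

>>> {"fn": "play_rows", "kwargs": {"increments": "0.1 -.0042 -.0065 0 2.6;0.1 -.0039 -.0067 0 2.6;0.1 -.0036 -.0068 0 2.6;0.1 -.0032 -.007 0 2.6;0.1 -.0029 -.0071 0 2.6;0.1 -.0026 -.0073 0 2.6;0.1 -.0023 -.0074 0 2.6;0.1 -.0019 -.0075 0 2.6;0.1 -.0016 -.0075 0 2.6;0.1 -.0013 -.0076 0 2.6;0.1 0 0 0 0;0.1 0 0 0 0"}}

```text
t: 18.55
ee_pos: [529.0, -1.8, 86.7]
orientation: [-0.25, -3.132, -0.001]
ft_force: [0.2, 5.4, -1.3]
width: 21.5
```

```bash
python3 g.py
python3 - <<'E'
from h import *
d=ctrl.get_image("wrist"); save(d,"w4.png")
E
```

```text
[529.03057616  -1.65763218  86.63587124] [ 0.87743624  4.70277231 -1.55741297] 18.6 21.7632160785872
grip 1598 ((528.992431640625, -2.6490423679351807), 11.26381778717041) [526.98222192  -2.342893   128.11467946]
jaw deg 80.87722359405089
```

View pics/w4.png

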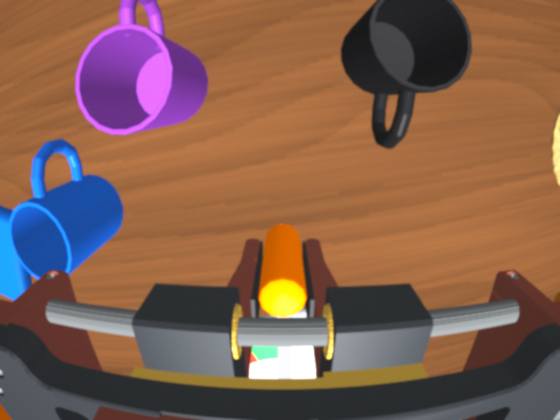

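The wrist view shows the grip pinched at (283,290) and following the fingers, with the bar still short of green at q ≈ 0.44. The purple and blue mugs at the left are clear of the path. I'm completing the arc.

>>> {"fn": "play_rows", "kwargs": {"increments": "0.1 -.0009 -.0077 0 2.6;0.1 -.0006 -.0077 0 2.6;0.1 -.0002 -.0077 0 2.6;0.1 .0001 -.0077 0 2.6;0.1 .0005 -.0077 0 2.6;0.1 0 0 0 0;0.1 0 0 0 0;0.1 0 0 0 0;0.1 0 0 0 0;0.1 0 0 0 0"}}

```text
t: 19.65
ee_pos: [527.7, -39.7, 86.6]
orientation: [0.106, -3.139, -0.001]
ft_force: [0.5, 6.2, -1.4]
width: 21.6
```

```bash
python3 g.py
python3 - <<'E'
from h import *
d=ctrl.get_image("top"); cv2.imwrite("pics/t5.png",cv2.resize(d["img"][120:300,100:400,::-1],None,fx=2.5,fy=2.5))
o=ctrl.get_obs(); e=o["ee_pos"]; v=e[:2]-[696.5,-25.5]; print("r",np.hypot(*v),"q",np.mod(np.arctan2(v[1],v[0])-np.arctan2(95,-140.7),2*np.pi))
P=cloud(d); m=(d["range_z"]>0)&(abs(P[...,2]-90)<5)&(np.hypot(P[...,0]-510,P[...,1]-329)<50)
print("mug",cv2.minEnclosingCircle(P[m][:,:2].astype(np.float32)))
E
```

```text
[527.73092756 -39.71841151  86.62773571] [ 0.50465779  6.68635706 -0.50432087] 19.7 21.532136492553352
grip 1614 ((527.6724853515625, -40.49011993408203), 11.251076698303223) [525.70341502 -40.65604105 128.14137229]
jaw deg 93.8632083479857
r 169.32325162760344 q 0.6779889072199383
mug ((508.9869689941406, 329.07659912109375), 31.125452041625977)
```

View pics/t5.png

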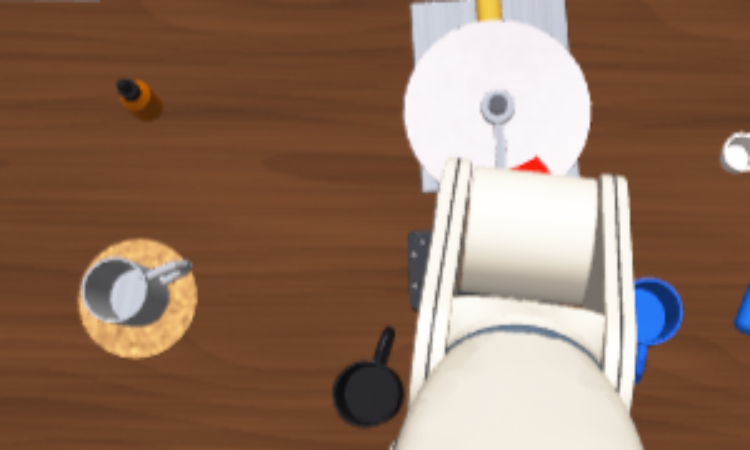

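The top view shows the bar running straight down from the pivot at (497,105) over the green direction, with red visible to its right. The mug is on the mat at (125,292). I measure q ≈ 0.68 with 6.5 N of spring force, so I'm handing it in.

```bash
python3 -c "
from workcell import ctrl
print(ctrl.close_job())"
```

```text
the job is handed in; nothing more can be done
None
```

I moved the steel mug to the cork mat, then swung the lever to the middle of the green band. I handed the job in at about 20 s with the fingers still pinching the orange grip; handing in gives no verdict.

- **Mug:** it stands upright on the mat. Its rim centre was within 1 mm of the mat's centre in the wrist view just after release and in the last top view. That release came before I touched the lever.
- **Lever:** the fingertip position puts it at about 0.68 rad, with about 6.5 N of spring load felt at the wrist and the pinch at 21.5 mm. The arm hid the green band itself in the last top view, so the angle comes from geometry, though the bar was visible running along the green direction beside the red.
- **Other items:** the medicine cup and dropper bottle looked undisturbed. The ice pack was only partly in that last picture, but the arm passed it only at the start, well above it. I did not measure any of the three again.

None of the checks failed or disagreed.

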